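Find the used-up carton by feel and push it off the riser into the waste crate

TASK

Three closed cartons that look alike stand side by side on the low riser; in one of them the tub is used up, so it is far lighter than the other two. Find out by gently nudging them which one slides easily, and push that one off the front edge of the riser so that it drops into the waste crate; do not pick any carton up, their bottoms do not hold. Leave the two full cartons standing on the riser where they are (shifted by no more than about 4 cm from the nudge), and do not disturb the cream pot, the timer or the balm tin.

Things in the scene. Friction and masses are not known exactly. Their poses are not given: they have to be found in the camera images.
- riser: low white stock riser, fixed, 110 deep (x) x 252 wide (y) x 75 mm high to its board. Origin: centre of its underside; its front faces its own -x, where the crate stands; z up. Three lanes along x, centred at y = +80, 0 and -80 mm, between aluminium rails 4 mm thick that rise 12 mm above the board; open at front and rear; only the low balm tin may stand close behind it
- crate: grey slatted waste crate, open at the top, fixed, 140 (x) x 262 (y) x 60 mm high, walls 5 mm. Origin: centre of its underside, axes as the riser's. It stands 2 mm in front of the riser, 127 mm from the riser's origin along its -x, over its full width
- carton_a: closed plain cardboard carton, one of three that look alike: 80 long (its x axis, along the lane) x 70 wide x 80 mm tall, with a tub inside that cannot be seen. Full it weighs 0.45 to 0.75 kg, used up less than 0.1 kg. Origin: centre of its underside; z up. It starts in one of the riser's lanes, its rear face 3 mm inside the riser's rear edge
- carton_b: closed plain cardboard carton, one of three that look alike: 80 long (its x axis, along the lane) x 70 wide x 80 mm tall, with a tub inside that cannot be seen. Full it weighs 0.45 to 0.75 kg, used up less than 0.1 kg. Origin: centre of its underside; z up. It starts in one of the riser's lanes, its rear face 3 mm inside the riser's rear edge
- carton_c: closed plain cardboard carton, one of three that look alike: 80 long (its x axis, along the lane) x 70 wide x 80 mm tall, with a tub inside that cannot be seen. Full it weighs 0.45 to 0.75 kg, used up less than 0.1 kg. Origin: centre of its underside; z up. It starts in one of the riser's lanes, its rear face 3 mm inside the riser's rear edge
- carton_a_mid (a point): the middle of carton_a, 40 mm above its origin
- carton_b_mid (a point): the middle of carton_b, 40 mm above its origin
- carton_c_mid (a point): the middle of carton_c, 40 mm above its origin
- cream_pot: bystander: cream jar with screw lid, 53 mm across, 50 mm tall. Origin: centre of its underside
- timer: bystander: round countdown timer, 64 mm across, 38 mm tall. Origin: centre of its underside
- balm_tin: bystander: flat round tin, 65 mm across, 29 mm tall, behind the riser. Origin: centre of its underside

How it is judged (in metres and radians):
At the end, for the whole second after the job is handed in: the light carton lies in the crate (middle within its walls, under 80 mm above its underside, loading it with under 2 N); both full cartons stand on the riser (loading it with over 2 N), less than 45 mm from their starts, tilted under 0.1 rad; all at rest (((x of carton_a_mid in the frame of crate between -0.07 and 0.07 m and y of carton_a_mid in the frame of crate between -0.13 and 0.13 m and z of carton_a_mid in the frame of crate below 0.08 m and contact force between carton_a and crate below 2 N) or (x of carton_b_mid in the frame of crate between -0.07 and 0.07 m and y of carton_b_mid in the frame of crate between -0.13 and 0.13 m and z of carton_b_mid in the frame of crate below 0.08 m and contact force between carton_b and crate below 2 N) or (x of carton_c_mid in the frame of crate between -0.07 and 0.07 m and y of carton_c_mid in the frame of crate between -0.13 and 0.13 m and z of carton_c_mid in the frame of crate below 0.08 m and contact force between carton_c and crate below 2 N)) and ((x of carton_a_mid in the frame of crate between -0.07 and 0.07 m and y of carton_a_mid in the frame of crate between -0.13 and 0.13 m and z of carton_a_mid in the frame of crate below 0.08 m and contact force between carton_a and crate below 2 N) or (distance of carton_a from where it was at the start of the episode below 0.045 m and angle between carton_a's own z axis and vertical below 0.1 rad and contact force between carton_a and riser above 2 N)) and ((x of carton_b_mid in the frame of crate between -0.07 and 0.07 m and y of carton_b_mid in the frame of crate between -0.13 and 0.13 m and z of carton_b_mid in the frame of crate below 0.08 m and contact force between carton_b and crate below 2 N) or (distance of carton_b from where it was at the start of the episode below 0.045 m and angle between carton_b's own z axis and vertical below 0.1 rad and contact force between carton_b and riser above 2 N)) and ((x of carton_c_mid in the frame of crate between -0.07 and 0.07 m and y of carton_c_mid in the frame of crate between -0.13 and 0.13 m and z of carton_c_mid in the frame of crate below 0.08 m and contact force between carton_c and crate below 2 N) or (distance of carton_c from where it was at the start of the episode below 0.045 m and angle between carton_c's own z axis and vertical below 0.1 rad and contact force between carton_c and riser above 2 N)) and linear speed of each of carton_a, carton_b, carton_c below 0.02 m/s); the robot touches nothing.
It fails at once if a carton is lifted more than 20 mm off the riser ((z of carton_a in the frame of riser above 0.095 m and angle between carton_a's own z axis and vertical below 0.8 rad) or (z of carton_b in the frame of riser above 0.095 m and angle between carton_b's own z axis and vertical below 0.8 rad) or (z of carton_c in the frame of riser above 0.095 m and angle between carton_c's own z axis and vertical below 0.8 rad)).
It fails at once if the cream pot, the timer or the balm tin is shifted by more than 20 mm (distance of any of cream_pot, timer, balm_tin from where it was at the start of the episode above 0.02 m).
It also fails if it takes over 48 s, if anything falls off the work surface, if the arm or the gripper's body presses on something with over 40 N, if the wrist force passes 120 N, or if a joint passes its speed limit or range.

ROBOT

A 6-joint arm with a two-finger parallel gripper is mounted at the origin on a cart in front of the work surface, level with it; the furniture and walls round the work are solid. World frame = base frame: x ahead of the robot, y to its left, z up, the work surface at z = 0. Lengths are in mm, angles in rad, forces in N, time in s.
With the tool pointing down it reaches from about 400 to 925 mm from the base axis. Payload 12.5 kg.
Tool frame: the origin (TCP) lies at the very end of the fingers, on their centre line; the grasp point (between the pads) lies 19 mm behind it (env.grip_point_offset is the distance from the TCP to the grasp point, in mm); z points along the fingers, y is the direction in which the jaws open and shut (so a half turn about z gives the same grasp; the last joint's range is limited). The gripper opens to 95 mm and grips with 3 to 60 N. Pads are 20 mm wide; open, the fingers measure 119 mm over their backs; the gripper's body (75 mm by 180 mm) begins 59 mm behind the grasp point.
Start: joints at [-1.241, 0.491, 1.559, -0, 1.092, -0.106], TCP at [263.86, -566.593, 193.261] pointing down, gripper open.
Joint ranges: [-3.1, 3.1], [-0.84, 2.19], [0.05, 2.79], [-1.13, 4.28], [0.06, 2.93], [-2.69, 2.69]. Speed limits (rad/s): [2.22, 2.22, 2.79, 3.14, 3.14, 3.14].

INTERFACE

Orientations are given as [roll, pitch, yaw] about the fixed x, y, z axes, in that order (R = Rz(yaw) Ry(pitch) Rx(roll)).
In Python, from cell import env gives the robot as it stands.
- The arm moves only by the tool drive_tool, never from a script. Its argument "commands" is a list of rows, each an object of numbers: "dx", "dy", "dz": the shift along the world's x, y, z in mm; "yaw": the turn about the world's z in degrees. In form: [{"dx": .., "dy": .., "dz": .., "yaw": ..}, ...]. A call has 1 to 5 rows; each row shifts and turns the commanded pose from where the row before left it; what a row does not reach is not made up. A row lasts 1/12 s, in which the tool goes at most 41.7 mm and 7.16 degrees, less where a joint would pass 70% of its speed; a pose out of reach is approached as far as the arm can. A call with a gripper value outside its range is refused whole. "grip" is the opening, from 0 (shut) to 1 (fully open), set as the call begins (left out, the last holds). The fingers move at their own pace and stop on an object; the grip force is fixed at half the most. Time passes only in rows, so rows that do not move let the fingers close. It gives the time, the measured TCP pose, the force and the opening at its end, in the units of the state.
- env.state(): the state, without advancing time (a new reading comes with each control period).
- env.read_camera(name): name is "scene" or "top" or "wrist"; returns the picture (480x640x3 uint8, red, green, blue); there is no depth.
- env.calibration(name): a dict with "intrinsics" (3x3 intrinsics, pixels), "dist_coeffs" ([k1, k2, p1, p2, k3] as OpenCV has them; the pictures are not rectified), "rvec" (rotation vector, rad) and "tvec" (3), from world to camera coordinates, as OpenCV has them. Camera axes: x right, y down, z forward; pixel columns grow to the right and rows downward; lengths in mm; the calibration is good to about 2 mm. A picture is of the moment at which its call begins: read the wrist's pose just before it. calibration takes no time and is no camera call; for the wrist camera it gives the pose at the moment of the call.
- env.job_done(): hands the job in, once; it reports no verdict.
Trained networks look in the newest picture that a camera, given by its name, has taken for a name from the list of things; names that differ only in an ending like _2 or _b are one class to them, and where a whole thing is asked for, a point or a joint stands for the part that bears it (a point fixed in the world has none). Each returns a list of dicts, best first, with "conf" (0 to 1); they miss things now and then, are a little off and sometimes report something else, mostly with a low value. They report only what shows in the picture. A call takes as long as a camera call.
- env.trace(query, camera): "pixels" (480x640 bool, what is visible of it) and "pixel" ([column, row] in pixels, amid what is visible of it).
- env.place_of(query, camera): "pixel" ([column, row] in pixels: a listed point, or the origin of a listed thing).
The state is a dict: "t": time; "joints": joint angles; "qvel": joint speeds; "tau": joint torques, N m; "eef_pos": TCP position; "tcp_rot": TCP orientation; "ft_force": force on the tool from outside, world axes, zero at the start; "moment": the same for the moment, N m; "opening": opening from 0.0 (shut) to 1.0 (fully open).
Only numpy, scipy, OpenCV 4.12 (cv2) and the standard library are available. Lean on these libraries where they do the work, as an engineer would, in place of code of your own. Each camera call takes 0.05 s, during which the arm holds its last target.

## Working session

There is one attempt and no reset: what is moved stays moved. The work goes in short steps, Python scripts to look and compute and a tool call to move; the robot and the scene stay as the last step left them, time stands still between calls to the robot, and variables do not carry over. Pictures are saved under pics/ and viewed, and the job is handed in when it is done.

Besides the shell and the picture viewer there is one more tool, called after "Emit:" as a command line: name --argument value ..., lists and objects as JSON in quotes. drive_tool: Moves the arm, as the interface text tells. Its arguments: {"type":"object","properties":{"commands":{"type":"array"},"grip":{"type":"number"}},"required":["commands"]}

```bash
ls; mkdir -p pics
python3 - <<'E'
from cell import env
import cv2
print(env.state())
for n in ("scene","top"):
    im=env.read_camera(n); cv2.imwrite(f"pics/{n}0.png",im[:,:,::-1])
    c=env.calibration(n); print(n,c)
    for q in ("riser","crate","carton_a","cream_pot","timer","balm_tin"):
        print(q,[(r['conf'],r['pixel']) for r in env.place_of(q,n)][:4])
print(env.state()['t'])
E
```

```text
pics
{'t': 0.0, 'joints': array([-1.24061495e+00,  4.91579827e-01,  1.55945798e+00,  3.02301911e-05,
        1.09168641e+00, -1.05616921e-01]), 'qvel': array([-2.48678476e-04,  6.17126288e-04, -6.43043170e-05,  1.16951308e-03,
       -3.13436023e-04,  1.97700738e-03]), 'tau': array([-6.22656007e-04, -6.12651515e+01, -2.58184361e+01,  6.92416937e-02,
        4.81639104e-02, -9.29601219e-05]), 'eef_pos': array([ 263.76485301, -566.32039254,  192.64623182]), 'tcp_rot': array([-3.14047022e+00, -1.45951127e-04,  4.35784263e-01]), 'ft_force': array([-0.46428266,  0.15473313,  0.03381133]), 'moment': array([-0.03630345,  0.00332427,  0.00384958]), 'opening': 1.0013358792365359}
scene {'intrinsics': array([[437.79511893,   0.        , 326.15183572],
       [  0.        , 437.79511893, 237.39612413],
       [  0.        ,   0.        ,   1.        ]]), 'dist_coeffs': array([-0.00528261,  0.        ,  0.        ,  0.        ,  0.        ]), 'rvec': array([ 1.25589182, -2.32139585,  0.88531799]), 'tvec': array([212.75541216, 418.7331147 , 584.78231333])}
riser [(0.69, [292.0, 260.7])]
crate [(0.76, [273.0, 315.9])]
carton_a [(0.77, [252.9, 229.4]), (0.74, [330.4, 244.4]), (0.61, [293.9, 236.6])]
cream_pot []
timer []
balm_tin [(0.74, [316.3, 210.2])]
top {'intrinsics': array([[552.93113331,   0.        , 329.52834184],
       [  0.        , 552.93113331, 235.77103423],
       [  0.        ,   0.        ,   1.        ]]), 'dist_coeffs': array([-0.09085913,  0.        ,  0.        ,  0.        ,  0.        ]), 'rvec': array([ 2.13742709, -2.13900301,  0.24014747]), 'tvec': array([-107.75535994,  528.55851307,  888.61694237])}
riser [(0.95, [285.0, 219.6])]
crate [(0.69, [227.2, 267.6])]
carton_a [(0.76, [283.7, 207.9]), (0.58, [317.2, 239.5])]
cream_pot [(0.96, [409.0, 292.9])]
timer [(0.59, [361.6, 333.7])]
balm_tin [(0.6, [357.5, 162.7])]
0.7
```

View pics/scene0.png

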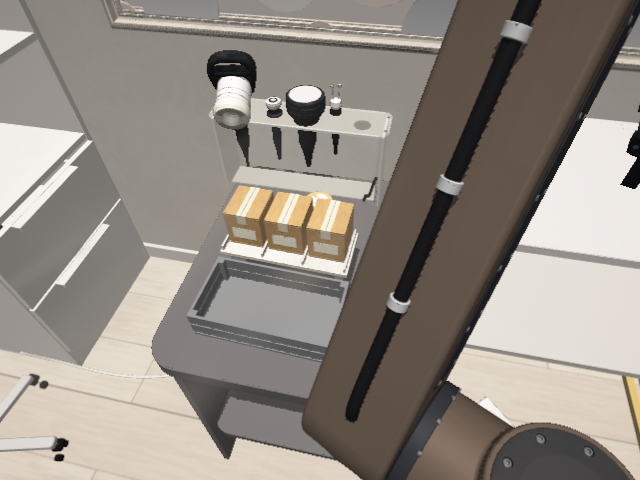

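View pics/top0.png

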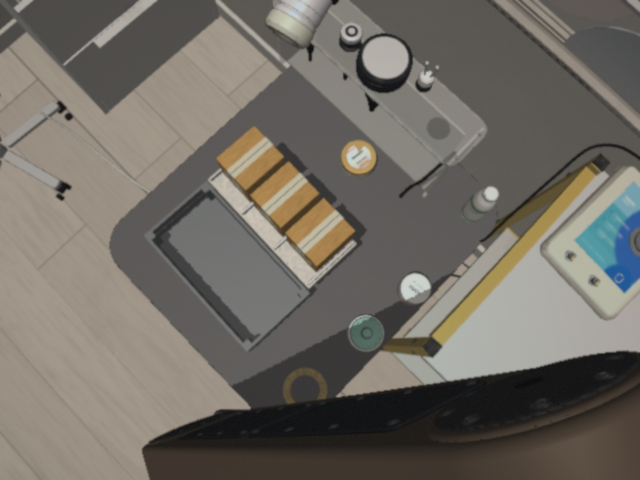

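```bash
cat > h.py <<'E'
import numpy as np, cv2
from cell import env
def ray(cal,px):
    K,d=cal["intrinsics"],cal["dist_coeffs"]
    R=cv2.Rodrigues(cal["rvec"])[0]; t=cal["tvec"].reshape(3)
    u=cv2.undistortPoints(np.array([[px]],float),K,d)[0,0]
    return -R.T@t, R.T@np.array([u[0],u[1],1])
def at(cal,px,z):
    c,r=ray(cal,px); return c+r*(z-c[2])/r[2]
def proj(cal,P):
    return cv2.projectPoints(np.asarray(P,float).reshape(-1,1,3),cal["rvec"],cal["tvec"],cal["intrinsics"],cal["dist_coeffs"])[0][:,0]
E
python3 - <<'E'
from h import *
c=env.calibration("top")
for n,p,z in [("pot",(409,292.9),0),("timer",(361.6,333.7),0),("tin",(357.5,162.7),0),("ris",(285,219.6),0),("crate",(227.2,267.6),0),("crA",(147,237),60),("crB",(205,178),60),("crC",(312,290),60),("crD",(250,348),60),("ring",(303,388),0),("shelf corner",(420,178),0),("cab",(432,350),0),("cartonmid",(283.7,207.9),75),("bottle",(485,195),0)]:
    print(n,at(c,p,z).round(1))
im=cv2.imread("pics/top0.png")
cv2.imwrite("pics/top0z.png",cv2.resize(im[100:380,100:400],(750,700)[:2],interpolation=cv2.INTER_CUBIC)[:600])
print(at(c,(0,0),0),ray(c,(320,240))[0])
s=env.calibration("scene");print(ray(s,(320,240)))
E
```

```text
pot [ 435.5 -250.8    0. ]
timer [ 364.4 -165.4    0. ]
tin [ 676.1 -162.3    0. ]
ris [567.8 -29.8   0. ]
crate [480.5  71.6   0. ]
crA [524.  199.4  60. ]
crB [627.3 105.6  60. ]
crC [435.5 -78.5  60. ]
crD [341.   22.1  60. ]
ring [272.4 -63.4   0. ]
shelf corner [ 647.7 -278.     0. ]
cab [ 335.2 -288.8    0. ]
cartonmid [571.3 -30.9  75. ]
bottle [ 616.2 -399.     0. ]
[1023.69319832  557.13964168    0.        ] [352.25148149 -74.99587961 975.15121978]
(array([ 40.64907533, 214.98790077, 717.4263    ]), array([ 0.57378021, -0.34138393, -0.74462481]))
```

View pics/top0z.png

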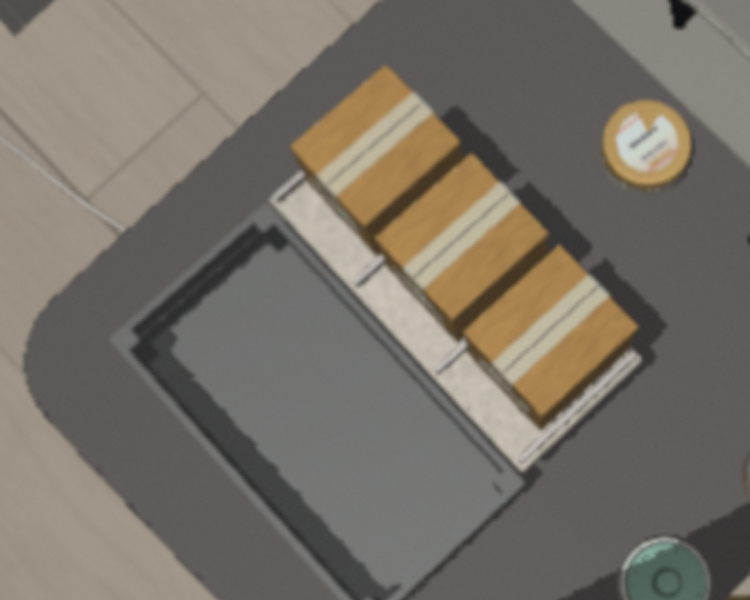

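```bash
cat >> h.py <<'E'
def w(pose,L):
    L=np.atleast_2d(np.asarray(L,float)); c,s=np.cos(pose[2]),np.sin(pose[2])
    return np.c_[pose[0]+c*L[:,0]-s*L[:,1],pose[1]+s*L[:,0]+c*L[:,1],L[:,2]]
E
python3 - <<'E'
from h import *
from scipy.optimize import least_squares
c=env.calibration("top")
def z(p): return (np.array(p)+0.5)/2.5-0.5+100
L=[];P=[]
def add(l,p): L.append(l);P.append(z(p))
for yc,ps in [(80,[(385,65),(460,142),(370,228),(292,147)]),(0,[(472,154),(548,236),(455,320),(376,240)]),(-80,[(562,245),(638,325),(543,415),(464,330)])]:
    for (a,b),p in zip([(52,35),(52,-35),(-28,-35),(-28,35)],ps): add((a,yc+b,155),p)
add((-127-70,131,60),(112,338)); add((-127+70,131,60),(262,205)); add((-57,-131,60),(530,483))
add((-55,126,75),(272,198))
add((55,-126,87),(640,352)); add((-55,-126,87),(521,470))
L=np.array(L,float);P=np.array(P)
for sl in (slice(0,12),slice(12,18),slice(0,18)):
    f=lambda q:(proj(c,w(q,L[sl]))-P[sl]).ravel()
    r=least_squares(f,[568,-30,-0.86]); print(r.x,np.sqrt(np.mean(r.fun**2)))
    print(r.fun.reshape(-1,2).round(1).tolist())
q=r.x
im=cv2.imread("pics/top0.png")
for p in proj(c,w(q,L)): cv2.circle(im,tuple(np.round(p*1).astype(int)),1,(0,0,255),-1)
cv2.imwrite("pics/fit0.png",cv2.resize(im[100:380,100:400],(600,560)))
E
```

```text
[565.41823388 -27.66485293  -0.81531512] 0.662028618334476
[[0.5, -0.1], [0.6, 0.1], [-1.9, -0.4], [-0.8, 0.2], [0.2, -0.2], [0.7, -1.1], [-0.6, 0.2], [0.0, -0.6], [-0.4, -0.1], [0.9, 0.6], [0.5, 0.5], [0.3, 0.9]]
[566.44525426 -27.09826921  -0.81498931] 1.2111460921031016
[[-1.3, 0.5], [1.2, -1.1], [-1.5, -0.8], [-1.6, 0.5], [2.3, 0.9], [0.9, -0.2]]
[565.72010385 -27.51033425  -0.81641454] 0.912186221930366
[[0.5, -0.3], [0.5, -0.1], [-2.0, -0.6], [-0.8, -0.1], [0.1, -0.4], [0.6, -1.3], [-0.7, -0.0], [-0.1, -0.8], [-0.5, -0.3], [0.8, 0.5], [0.3, 0.3], [0.2, 0.7], [-1.1, 0.8], [1.4, -0.8], [-1.4, -0.3], [-1.3, 0.8], [2.6, 1.5], [1.0, 0.3]]
```

View pics/fit0.png

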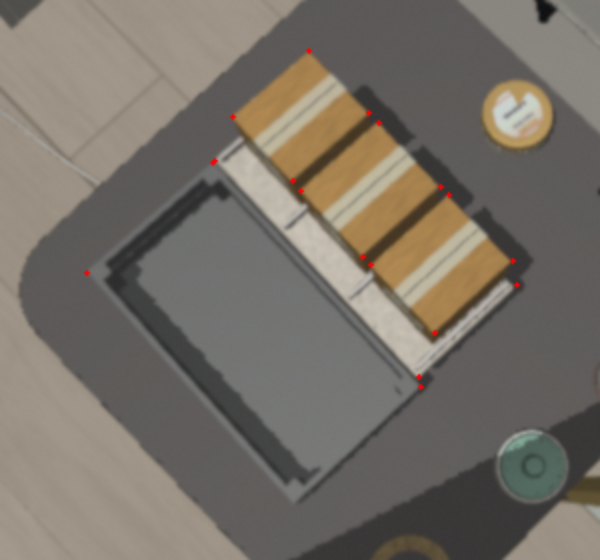

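Run:
```python
from h import *
im=env.read_camera("wrist"); cv2.imwrite("pics/w0.png",im[:,:,::-1])
c=env.calibration("top");print(proj(c,[[264,-566,193]]))
for z in (0,200,400):
    print(z,[at(c,p,z).round(0).tolist() for p in [(432,350),(390,345),(600,160),(640,170),(560,240),(610,310)]])
s=env.calibration("wrist");print(ray(s,(320,240)))
```

```text
[[649.20346341 397.49779026]]
0 [[335.0, -289.0, 0.0], [345.0, -215.0, 0.0], [689.0, -632.0, 0.0], [670.0, -714.0, 0.0], [532.0, -537.0, 0.0], [401.0, -623.0, 0.0]]
200 [[339.0, -245.0, 200.0], [346.0, -186.0, 200.0], [620.0, -518.0, 200.0], [605.0, -583.0, 200.0], [495.0, -442.0, 200.0], [391.0, -511.0, 200.0]]
400 [[342.0, -201.0, 400.0], [348.0, -157.0, 400.0], [551.0, -404.0, 400.0], [540.0, -452.0, 400.0], [458.0, -347.0, 400.0], [381.0, -398.0, 400.0]]
(array([ 325.01643065, -537.93008415,  385.85881153]), array([-0.23009556, -0.10178974, -0.96788054]))
```

View pics/w0.png

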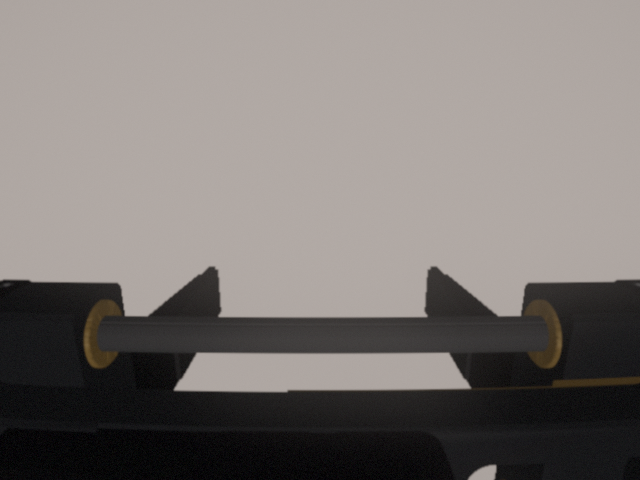

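Emit:
drive_tool --commands '[{"dz": 40,"yaw": 4},{"dz": 40,"yaw": 4},{"dz": 40,"yaw": 4},{"dz": 40,"yaw": 4},{"dz": 30,"yaw": 2}]' --grip 0

```text
invalid input
```

Emit:
drive_tool --commands '[{"dx": 0,"dy": 0,"dz": 40,"yaw": 4},{"dx": 0,"dy": 0,"dz": 40,"yaw": 4},{"dx": 0,"dy": 0,"dz": 40,"yaw": 4},{"dx": 0,"dy": 0,"dz": 40,"yaw": 4},{"dx": 0,"dy": 0,"dz": 30,"yaw": 2}]' --grip 0.0

```text
t: 1.17
eef_pos: [263.9, -566.5, 387.1]
tcp_rot: [3.139, 0.001, 0.754]
ft_force: [0.0, 0.1, -0.4]
opening: 0.706
```

Run:
```python
from h import *
for n in("scene","top"):
    im=env.read_camera(n); cv2.imwrite(f"pics/{n}1.png",im[:,:,::-1])
a=[cv2.imread(f"pics/{n}1.png") for n in("scene","top")]
cv2.imwrite("pics/b1.png",cv2.resize(np.hstack(a),(800,300)))
# planned target points: local
q=(565.5,-27.5,-0.816)
for y in (-80,0,80): print(y,w(q,[[95,y,110],[64,y,110],[-45,y,110]]).round(1).tolist())
```

```text
-80 [[572.3, -151.5, 110.0], [551.1, -128.9, 110.0], [476.4, -49.5, 110.0]]
0 [[630.6, -96.7, 110.0], [609.3, -74.1, 110.0], [534.7, 5.3, 110.0]]
80 [[688.9, -41.9, 110.0], [667.6, -19.3, 110.0], [592.9, 60.1, 110.0]]
```

View pics/b1.png

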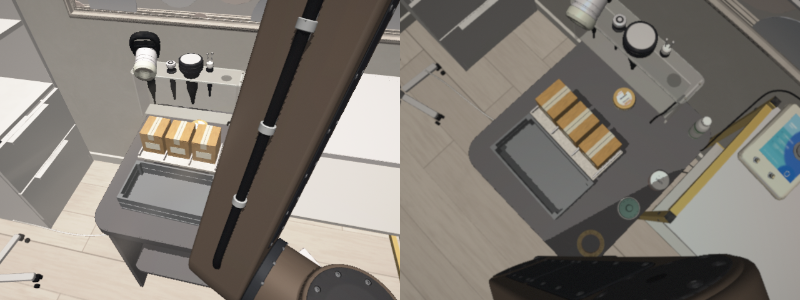

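Run:
```python
from h import *
ct,cs=env.calibration("top"),env.calibration("scene")
def tri(a,b):
    c1,r1=ray(ct,a);c2,r2=ray(cs,b)
    A=np.c_[r1,-r2];s=np.linalg.lstsq(A,c2-c1,rcond=None)[0]
    p1=c1+r1*s[0];p2=c2+r2*s[1];return (p1+p2)/2,np.linalg.norm(p1-p2)
q=(565.5,-27.5,-0.816)
def loc(p):
    d=p[:2]-np.array(q[:2]);c,s=np.cos(q[2]),np.sin(q[2]);return np.array([c*d[0]+s*d[1],-s*d[0]+c*d[1],p[2]])
for n,a,b in [("corner top",(485,128),(389,118)),("pot rim",(384,60),(305,95)),("circle",(438,128),(362,125)),("cone",(295,30),(232,118)),("tin",(358,157),(320,198)),("frontbase",(420,182),(372,195))]:
    p,e=tri(a,b);print(n,p.round(0),round(e,1),loc(p).round(0))
```

```text
corner top [ 673. -347.  182.] 3.0 [ 306. -140.  182.]
pot rim [ 745. -180.  257.] 1.6 [234.  26. 257.]
circle [ 666. -268.  197.] 2.0 [245. -92. 197.]
cone [822. -49. 210.] 4.2 [191. 172. 210.]
tin [ 671. -162.   42.] 4.9 [170. -15.  42.]
frontbase [ 629. -276.   25.] 9.2 [ 225. -124.   25.]
```

Emit:
drive_tool --commands '[{"dx": 20,"dy": 26,"dz": 0,"yaw": 6},{"dx": 20,"dy": 26,"dz": 0,"yaw": 6},{"dx": 20,"dy": 26,"dz": 0,"yaw": 6},{"dx": 20,"dy": 26,"dz": 0,"yaw": 6},{"dx": 20,"dy": 26,"dz": 0,"yaw": 6}]' --grip 0.0

```text
t: 1.68
eef_pos: [364.4, -435.1, 382.4]
tcp_rot: [-3.141, -0.001, 1.278]
ft_force: [-0.9, -0.4, 0.1]
opening: 0.269
```

Emit:
drive_tool --commands '[{"dx": 20,"dy": 26,"dz": 0,"yaw": 6},{"dx": 20,"dy": 26,"dz": 0,"yaw": 6},{"dx": 20,"dy": 26,"dz": 0,"yaw": 6},{"dx": 20,"dy": 26,"dz": 0,"yaw": 6},{"dx": 20,"dy": 26,"dz": 0,"yaw": 6}]'

```text
t: 2.1
eef_pos: [464.4, -305.0, 382.5]
tcp_rot: [-3.141, -0.001, 1.802]
ft_force: [0.2, -0.1, -0.6]
opening: 0.008
```

Emit:
drive_tool --commands '[{"dx": 20,"dy": 26,"dz": 0,"yaw": 6},{"dx": 20,"dy": 26,"dz": 0,"yaw": 6},{"dx": 20,"dy": 26,"dz": 0,"yaw": 6},{"dx": 20,"dy": 26,"dz": 0,"yaw": 6},{"dx": 20,"dy": 26,"dz": 0,"yaw": 6}]'

```text
t: 2.52
eef_pos: [564.5, -175.0, 382.4]
tcp_rot: [-3.141, -0.001, 2.325]
ft_force: [0.1, -1.1, 0.1]
opening: 0.005
```

Emit:
drive_tool --commands '[{"dx": 4,"dy": 12,"dz": -35,"yaw": 0},{"dx": 4,"dy": 11,"dz": -35,"yaw": 0},{"dx": 0,"dy": 0,"dz": -35,"yaw": 0},{"dx": 0,"dy": 0,"dz": -35,"yaw": 0},{"dx": 0,"dy": 0,"dz": -30,"yaw": 0}]'

```text
t: 2.93
eef_pos: [571.0, -152.8, 210.3]
tcp_rot: [-3.141, -0.002, 2.321]
ft_force: [0.2, -0.4, 0.1]
opening: 0.007
```

Run:
```python
from h import *
im=env.read_camera("wrist"); cv2.imwrite("pics/w1.png",im[:,:,::-1])
im=env.read_camera("top"); cv2.imwrite("pics/t2.png",im[:,:,::-1])
cv2.imwrite("pics/b2.png",cv2.resize(np.hstack([cv2.imread("pics/w1.png"),cv2.imread("pics/t2.png")]),(800,300)))
```

```text
(no output)
```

View pics/b2.png

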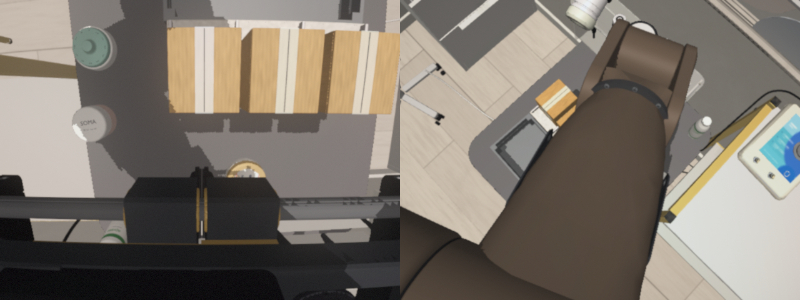

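Emit:
drive_tool --commands '[{"dx": 0,"dy": 0,"dz": -35,"yaw": 0},{"dx": 0,"dy": 0,"dz": -35,"yaw": 0},{"dx": 0,"dy": 0,"dz": -32,"yaw": 0},{"dx": 0,"dy": 0,"dz": 0,"yaw": 0},{"dx": 0,"dy": 0,"dz": 0,"yaw": 0}]'

```text
t: 3.45
eef_pos: [572.1, -153.8, 112.0]
tcp_rot: [-3.141, -0.001, 2.32]
ft_force: [0.3, 0.5, 0.5]
opening: 0.005
```

Emit:
drive_tool --commands '[{"dx": -6,"dy": 6.4,"dz": 0,"yaw": 0},{"dx": -6,"dy": 6.4,"dz": 0,"yaw": 0},{"dx": -5,"dy": 5.3,"dz": 0,"yaw": 0},{"dx": -2,"dy": 2.1,"dz": 0,"yaw": 0},{"dx": 0,"dy": 0,"dz": 0,"yaw": 0}]'

```text
t: 3.87
eef_pos: [552.6, -132.7, 112.4]
tcp_rot: [3.141, 0.001, 2.321]
ft_force: [0.5, 0.6, 0.0]
opening: 0.008
```

Emit:
drive_tool --commands '[{"dx": -1.4,"dy": 1.5,"dz": 0,"yaw": 0},{"dx": -1.4,"dy": 1.5,"dz": 0,"yaw": 0},{"dx": -1.4,"dy": 1.5,"dz": 0,"yaw": 0}]'

```text
t: 4.12
eef_pos: [549.2, -129.3, 111.5]
tcp_rot: [3.141, 0.002, 2.321]
ft_force: [3.0, -3.4, 0.7]
opening: 0.009
```

Emit:
drive_tool --commands '[{"dx": -1.4,"dy": 1.5,"dz": 0,"yaw": 0},{"dx": -1.4,"dy": 1.5,"dz": 0,"yaw": 0}]'

```text
t: 4.28
eef_pos: [546.4, -126.3, 111.5]
tcp_rot: [3.141, 0.002, 2.321]
ft_force: [3.7, -3.5, 1.7]
opening: 0.002
```

Emit:
drive_tool --commands '[{"dx": -1.4,"dy": 1.5,"dz": 0,"yaw": 0},{"dx": -1.4,"dy": 1.5,"dz": 0,"yaw": 0}]'

```text
t: 4.45
eef_pos: [543.4, -123.1, 111.5]
tcp_rot: [3.141, 0.001, 2.321]
ft_force: [3.5, -3.6, 3.4]
opening: 0.005
```

Emit:
drive_tool --commands '[{"dx": -1.4,"dy": 1.5,"dz": 0,"yaw": 0},{"dx": -1.4,"dy": 1.5,"dz": 0,"yaw": 0}]'

```text
t: 4.62
eef_pos: [540.5, -119.9, 111.5]
tcp_rot: [3.141, 0.001, 2.321]
ft_force: [2.5, -4.1, 3.9]
opening: 0.004
```

Emit:
drive_tool --commands '[{"dx": 4,"dy": -4.3,"dz": 0,"yaw": 0},{"dx": 13,"dy": -14,"dz": 0,"yaw": 0},{"dx": 13,"dy": -14,"dz": 0,"yaw": 0},{"dx": 20,"dy": 18.8,"dz": 0,"yaw": 0},{"dx": 20,"dy": 18.8,"dz": 0,"yaw": 0}]'

```text
t: 5.03
eef_pos: [610.2, -115.3, 110.6]
tcp_rot: [-3.141, -0.002, 2.318]
ft_force: [0.2, -0.6, 0.1]
opening: 0.006
```

Emit:
drive_tool --commands '[{"dx": 18.3,"dy": 17.2,"dz": 0,"yaw": 0},{"dx": -4,"dy": 4.3,"dz": 0,"yaw": 0},{"dx": -6,"dy": 6.4,"dz": 0,"yaw": 0},{"dx": -2,"dy": 2.1,"dz": 0,"yaw": 0},{"dx": 0,"dy": 0,"dz": 0,"yaw": 0}]'

```text
t: 5.45
eef_pos: [615.1, -84.3, 111.1]
tcp_rot: [-3.141, -0.001, 2.321]
ft_force: [0.7, -1.0, 0.0]
opening: 0.006
```

Emit:
drive_tool --commands '[{"dx": -2.5,"dy": 2.7,"dz": 0,"yaw": 0},{"dx": -2.5,"dy": 2.7,"dz": 0,"yaw": 0},{"dx": -2.2,"dy": 2.4,"dz": 0,"yaw": 0},{"dx": -1.4,"dy": 1.5,"dz": 0,"yaw": 0}]'

```text
t: 5.78
eef_pos: [607.5, -75.3, 111.4]
tcp_rot: [3.141, -0.0, 2.32]
ft_force: [-0.0, -0.6, -0.1]
opening: 0.006
```

Emit:
drive_tool --commands '[{"dx": -1.4,"dy": 1.5,"dz": 0,"yaw": 0},{"dx": -1.4,"dy": 1.5,"dz": 0,"yaw": 0}]'

```text
t: 5.95
eef_pos: [605.1, -72.3, 111.4]
tcp_rot: [3.141, 0.0, 2.321]
ft_force: [0.5, -1.0, -0.4]
opening: 0.003
```

Emit:
drive_tool --commands '[{"dx": -1.4,"dy": 1.5,"dz": 0,"yaw": 0},{"dx": -1.4,"dy": 1.5,"dz": 0,"yaw": 0}]'

```text
t: 6.12
eef_pos: [602.3, -69.2, 111.3]
tcp_rot: [3.141, 0.0, 2.321]
ft_force: [-0.3, -0.8, 0.3]
opening: 0.006
```

Emit:
drive_tool --commands '[{"dx": -1.4,"dy": 1.5,"dz": 0,"yaw": 0},{"dx": -1.4,"dy": 1.5,"dz": 0,"yaw": 0}]'

```text
t: 6.28
eef_pos: [599.4, -66.2, 111.2]
tcp_rot: [3.141, 0.0, 2.321]
ft_force: [0.2, 0.2, 0.6]
opening: 0.005
```

Run:
```python
from h import *
im=env.read_camera("wrist"); cv2.imwrite("pics/w3.png",im[:,:,::-1])
```

```text
(no output)
```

View pics/w3.png

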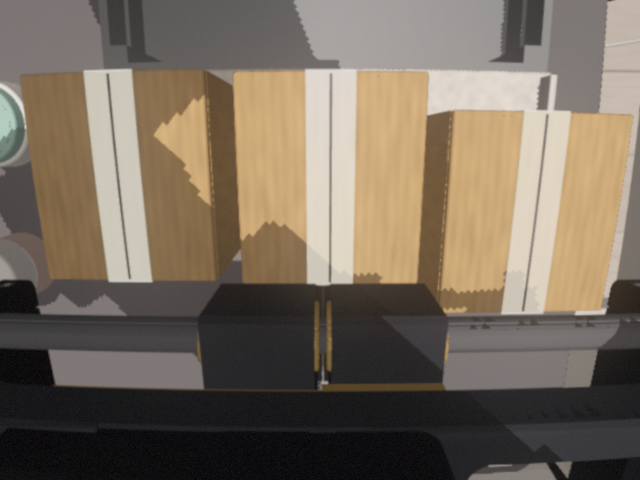

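Emit:
drive_tool --commands '[{"dx": -2.1,"dy": 2.2,"dz": 0,"yaw": 0},{"dx": -3.4,"dy": 3.6,"dz": 0,"yaw": 0},{"dx": -4.1,"dy": 4.4,"dz": 0,"yaw": 0},{"dx": -4.1,"dy": 4.4,"dz": 0,"yaw": 0},{"dx": -4.1,"dy": 4.4,"dz": 0,"yaw": 0}]'

```text
t: 6.75
eef_pos: [581.2, -46.7, 111.2]
tcp_rot: [3.142, -0.0, 2.321]
ft_force: [1.0, -0.2, 1.1]
opening: 0.002
```

Emit:
drive_tool --commands '[{"dx": -4.1,"dy": 4.4,"dz": 0,"yaw": 0},{"dx": -4.1,"dy": 4.4,"dz": 0,"yaw": 0},{"dx": -3.4,"dy": 3.6,"dz": 0,"yaw": 0},{"dx": -2,"dy": 2.1,"dz": 0,"yaw": 0}]'

```text
t: 7.08
eef_pos: [567.6, -32.2, 111.3]
tcp_rot: [3.142, -0.0, 2.321]
ft_force: [0.7, -0.9, -0.4]
opening: 0.005
```

Run:
```python
from h import *
im=env.read_camera("wrist"); cv2.imwrite("pics/w4.png",im[:,:,::-1])
im=env.read_camera("scene"); cv2.imwrite("pics/s4.png",im[:,:,::-1])
cv2.imwrite("pics/b4.png",cv2.resize(np.hstack([cv2.imread("pics/w4.png"),cv2.imread("pics/s4.png")]),(800,300)))
```

```text
(no output)
```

View pics/b4.png

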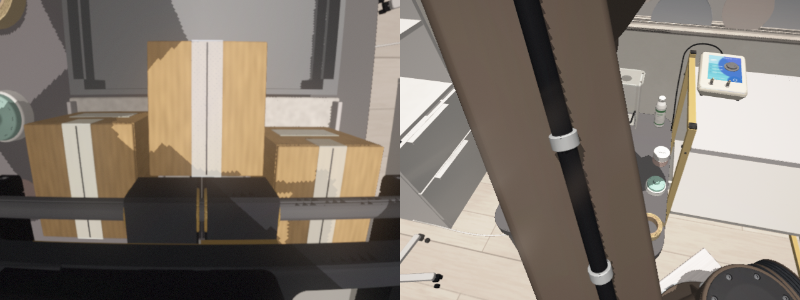

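Emit:
drive_tool --commands '[{"dx": -4.1,"dy": 4.4,"dz": 0,"yaw": 0},{"dx": -4.1,"dy": 4.4,"dz": 0,"yaw": 0},{"dx": -4.1,"dy": 4.4,"dz": 0,"yaw": 0},{"dx": -4.1,"dy": 4.4,"dz": 0,"yaw": 0},{"dx": -4.1,"dy": 4.4,"dz": 0,"yaw": 0}]'

```text
t: 7.6
eef_pos: [547.1, -10.3, 111.3]
tcp_rot: [3.142, -0.0, 2.321]
ft_force: [-0.2, 0.2, 0.0]
opening: 0.004
```

Emit:
drive_tool --commands '[{"dx": -4.1,"dy": 4.4,"dz": 0,"yaw": 0},{"dx": -4.1,"dy": 4.4,"dz": 0,"yaw": 0},{"dx": -4.1,"dy": 4.4,"dz": 0,"yaw": 0},{"dx": -2,"dy": 2.1,"dz": 0,"yaw": 0},{"dx": 0,"dy": 0,"dz": 0,"yaw": 0}]'

```text
t: 8.02
eef_pos: [533.0, 5.0, 111.4]
tcp_rot: [3.142, -0.0, 2.321]
ft_force: [-0.1, 0.1, 0.1]
opening: 0.005
```

Run:
```python
from h import *
im=env.read_camera("wrist"); cv2.imwrite("pics/w5.png",im[:,:,::-1])
```

```text
(no output)
```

View pics/w5.png

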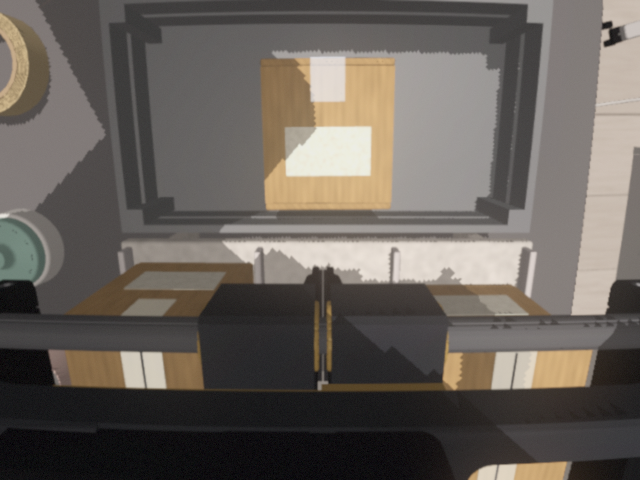

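The carton lies in the crate. I'll go straight up and check.

Emit:
drive_tool --commands '[{"dx": 0,"dy": 0,"dz": 25,"yaw": 0},{"dx": 0,"dy": 0,"dz": 35,"yaw": 0},{"dx": 0,"dy": 0,"dz": 35,"yaw": 0},{"dx": 0,"dy": 0,"dz": 35,"yaw": 0},{"dx": 0,"dy": 0,"dz": 35,"yaw": 0}]'

```text
t: 8.48
eef_pos: [533.2, 4.3, 278.1]
tcp_rot: [3.141, 0.0, 2.321]
ft_force: [0.4, -1.0, 0.1]
opening: 0.006
```

Emit:
drive_tool --commands '[{"dx": 0,"dy": 0,"dz": 35,"yaw": 0},{"dx": 0,"dy": 0,"dz": 30,"yaw": 0},{"dx": 0,"dy": 0,"dz": 20,"yaw": 0},{"dx": 0,"dy": 0,"dz": 0,"yaw": 0},{"dx": 0,"dy": 0,"dz": 0,"yaw": 0}]'

```text
t: 8.9
eef_pos: [533.6, 4.3, 361.7]
tcp_rot: [3.14, 0.001, 2.321]
ft_force: [0.5, -0.2, -0.1]
opening: 0.001
```

Run:
```python
from h import *
im=env.read_camera("wrist"); cv2.imwrite("pics/w6.png",im[:,:,::-1])
c=env.calibration("wrist")
print(env.state()['t'],env.state()['ft_force'])
q=(565.5,-27.5,-0.816)
im=cv2.imread("pics/w6.png")
def box(x,y,col):
    P=[(x+a,y+b,155) for a,b in((40,35),(40,-35),(-40,-35),(-40,35))]
    cv2.polylines(im,[np.round(proj(c,w(q,P))).astype(int)],True,col,1)
box(12,-80,(0,255,0));box(12,80,(0,255,0));box(-3,-80,(0,0,255))
cv2.imwrite("pics/w6b.png",im)
for n,p0 in(("balm_tin",(676,-162)),("cream_pot",(435,-251)),("timer",(364,-165))):
    print(n,p0,[(r['conf'],at(c,r['pixel'],0).round(1)) for r in env.place_of(n,"wrist")])
```

```text
8.95 [ 0.59790647  1.21862418 -0.12612376]
balm_tin (676, -162) []
cream_pot (435, -251) [(0.6, array([ 436.4, -259.7,    0. ]))]
timer (364, -165) [(0.56, array([ 358.6, -171.4,    0. ]))]
```

View pics/w6b.png

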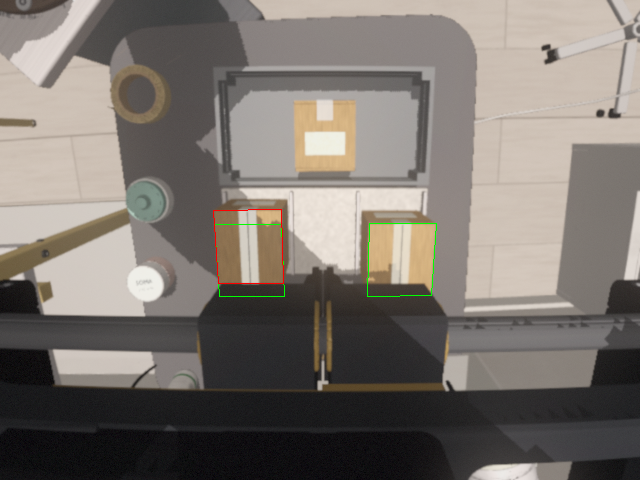

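Run:
```python
from cell import env
print(env.job_done(), env.state()['t'])
```

```text
the job is handed in; nothing more can be done
the job is handed in; nothing more can be done
```

The middle carton turned out to be the light one. I pushed it off the front edge, and it now lies flat in the waste crate. I handed the job in shortly after 9 s; the call reports no verdict.

**Finding the light one:** I nudged two of the three cartons from behind.
- **y = -80 lane:** it resisted with about 5 N and shifted about 15 mm.
- **Middle lane:** it slid with about 1 N or less, around the sensor noise.
- **y = +80 lane:** I did not nudge it, because the difference between the first two was already clear.

**Last checks, from the wrist picture:**
- **Crate:** the light carton is well inside the walls.
- **Full cartons:** both stand upright on the riser. The y = -80 one is about 15 mm forward of its start, and the y = +80 one has not moved.
- **Arm:** it was raised clear at z of about 360 mm, touching nothing.
- **Cream pot and timer:** both were found 8–9 mm from my first estimates. I take that as detection error, since the arm never came near them.
- **Balm tin:** the detector did not find it in that last picture, as the gripper hid that area. Its final position is therefore unchecked, but the fingers stayed about 80 mm above its top.

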